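# Make up two reagent kits

## Task

Make up the two reagent kits from the stock on the bench: the tall clear bottle and the amber dropper bottle go into the two-cell tray; the square bottle, the jar and the small clear bottle go into the three-cell tray. Stand them upright on the tray floor, one to a cell in any order, setting each down rather than dropping it and tipping none over. The plain amber screw-cap bottle standing among them belongs to neither kit: leave it where it is.

Things in the scene. Friction and masses are not known exactly. Their poses are not given: they have to be found in the camera images.
- tray_two: Two-cell kit tray of brown moulded pulp, open on top, lying flat on the bench; it stays put. One row of 2 square cells along its own x axis, cell centres at x = -37.5 and +37.5 mm (y = 0). Each cell is 72 x 72 mm inside, its floor 4 mm above the bench; walls and divider 3 mm thick, tops 22 mm above the bench. Over all 153 x 78 mm, plus an 8 mm rim flange all round and a thumb tab at each end (reaching 23 mm out). Origin: centre of its underside; z up.
- tray_three: Three-cell kit tray of brown moulded pulp, the same as the two-cell one but longer: one row of 3 square cells along its own x axis, cell centres at x = -75, 0 and +75 mm (y = 0). Each cell is 72 x 72 mm inside, its floor 4 mm above the bench; walls and dividers 3 mm thick, tops 22 mm above the bench. Over all 228 x 78 mm, plus an 8 mm rim flange and a thumb tab at each end. It stays put. Origin: centre of its underside; z up.
- tall_bottle_center (a point): The tall clear bottle: round clear glass, white paper label, black screw cap. 98 mm tall; straight body 48 mm across up to 64 mm, then a shoulder; cap 29 mm across. About 0.2 kg. The point is its centre, 49 mm above its base; z along its axis.
- dropper_bottle_center (a point): The amber dropper bottle: slim round brown glass with label, narrow black collar and black rubber teat on top. 90 mm tall; straight body 33 mm across up to 56 mm; collar 21 mm across, teat 13 mm. About 65 g. The point is its centre, 45 mm above its base; z along its axis.
- square_bottle_center (a point): The square bottle: white plastic, square body 44 x 44 mm (faces square to its x and y axes) up to 66 mm, round black screw cap 29 mm across. 88 mm tall. About 0.12 kg. The point is its centre, 44 mm above its base; z along its axis.
- jar_center (a point): The jar: squat round white plastic with a full-width black lid, straight-sided, 52 mm across and 74 mm tall. About 0.14 kg. The point is its centre, 37 mm above its base; z along its axis.
- small_bottle_center (a point): The small clear bottle: round clear glass with label and black screw cap, a small version of the tall one. 80 mm tall; straight body 30 mm across up to 54 mm; cap 21 mm across. About 55 g. The point is its centre, 40 mm above its base; z along its axis.
- amber_bottle_center (a point): Not for a kit, leave standing: amber screw-cap bottle, round brown glass, plain black cap 27 mm across (no teat). 88 mm tall, 44 mm across. It stands among the stock, not the much bigger brown bottle with the blue cap at the far left. The point is its centre, 44 mm above its base.
Not all that is in view belongs to the job. Leave any green, red or yellow look-alike of the part that bears tall_bottle_center alone.

How it is judged:
By the outcome, as a careful person would: the job done as asked, in the order asked, and still so for the second after the job is handed in, with the robot touching nothing.
It also fails if it takes over 128 s, if anything falls off the work surface, if the arm or the gripper's body presses on something with over 40 N, if the wrist force passes 120 N, or if a joint passes its speed limit or range.

## Robot

A 7-joint arm with a two-finger parallel gripper is mounted at the origin on the work surface. World frame = base frame: x ahead of the robot, y to its left, z up, the work surface at z = 0. Lengths are in m, angles in rad, forces in N, time in s.
With the tool pointing down it reaches from about 0.425 to 0.875 m from the base axis. Payload 8.4 kg.
Tool frame: the origin (TCP) lies at the centre of the arm's flange, where the gripper is bolted on; the fingertips stand 173 mm ahead of it and the grasp point (between the pads) lies 155 mm ahead of it; z points along the fingers, y is the line along which they close (so a half turn about z gives the same grasp; the last joint's range is limited). The gripper opens to 85 mm and grips with 20 to 120 N. Pads are 22 mm wide; open, the fingers measure 114 mm over their backs; the gripper's body (76 mm by 85 mm) begins 54 mm behind the grasp point. The pads swing forward as they close: fully open they stand 13 mm farther back than shut.
Start: joints at [-1.268, 0.333, 0.04, 1.465, -0.013, 1.343, -0.059], TCP at [0.254, 0.598, 0.405] pointing down, gripper open.
Joint ranges: [-2.58, 2.58], [-0.38, 2.09], [-1.3, 1.39], [0.25, 2.4], [-1.5, 4.64], [0.08, 2.09], [-2.65, 2.65]. Speed limits (rad/s): [2.22, 2.22, 2.79, 2.79, 3.14, 3.14, 3.14].

## Interface

Orientations are given as [roll, pitch, yaw] about the fixed x, y, z axes, in that order (R = Rz(yaw) Ry(pitch) Rx(roll)).
In Python, from cell import sensors, cams, workorder gives the robot as it stands. The module is installed in compiled form; this text tells all that it offers.
- The arm moves only by the shell command python3 -m inch 'ROWS' [FORCE]. ROWS is JSON, a list of rows, each an object with "rotation": the turn, a rotation vector about the tool's x, y, z as a fraction of full scale, a list of three; "dp": the shift along the tool's x, y, z as a fraction of full scale, a list of three; "claw": the opening, from 0 (shut) to 1 (fully open). A call has 1 to 5 rows; each row shifts and turns the commanded pose from where the row before left it, along the tool's axes as they then stand; what a row does not reach is not made up. Full scale, the value 1, is 0.04 m for a shift and 180 degrees for a turn. A row lasts 1/10 s, in which the tool goes at most 50 mm and 8.59 degrees, less where a joint would pass 70% of its speed; a pose out of reach is approached as far as the arm can. A call with a number of a shift or a turn outside -1 to 1 is refused whole. A call with a gripper value outside its range is refused whole. The fingers move at their own pace and stop on an object; FORCE is the grip in N (left out, the last holds). Time passes only in rows, so rows that do not move let the fingers close. It gives the time, the measured TCP pose, the force, the opening and the grip force at its end, in the units of the state.
- sensors.observe(): the state, without advancing time (a new reading comes with each control period).
- cams.snapshot(name): name is "scene" or "top"; returns a dict with "pixels" (420x560x3 uint8, red, green, blue), "K" (3x3 intrinsics, pixels), "T" (4x4, takes a point from camera to world coordinates). Camera axes: x right, y down, z forward; pixel columns grow to the right and rows downward; lengths in m; the calibration is good to about 2 mm. A picture is of the moment at which its call begins. There is no depth.
- workorder.sign_off(): hands the job in; it is judged then, once.
The state is a dict: "clock": time; "joints": joint angles; "joint_velocities": joint speeds; "tau": joint torques, N m; "position": TCP position; "eef_rot": TCP orientation; "wrist_force": force on the tool from outside, world axes, zero at the start; "ft_torque": the same for the moment, N m; "grip_width": opening from 0.0 (shut) to 1.0 (fully open); "grasp_force": force on a finger pad.
Only numpy, scipy, OpenCV 4.12 (cv2) and the standard library are available. Lean on these libraries where they do the work, as an engineer would, in place of code of your own. Each camera call takes 0.05 s, during which the arm holds its last target. There are 200 camera calls.

## Working session

There is one attempt and no reset: what is moved stays moved. The work goes in short steps, Python scripts to look and compute and a shell command to move; the robot and the scene stay as the last step left them, time stands still between calls to the robot, and variables do not carry over. Pictures are saved under pics/ and viewed, at most 14 in all, crops included, and the job is handed in when it is done.

```bash
mkdir -p pics; python3 - <<'E'
from cell import sensors,cams
import cv2,numpy as np
s=sensors.observe();print({k:np.round(v,3).tolist() for k,v in s.items()})
for n in("scene","top"):
    d=cams.snapshot(n);cv2.imwrite(f"pics/{n}0.png",d["pixels"][:,:,::-1]);print(d["K"].tolist(),np.round(d["T"],4).tolist())
E
```

```text
{'clock': 0.0, 'joints': [-1.268, 0.334, 0.04, 1.466, -0.013, 1.343, -0.058], 'joint_velocities': [-0.001, -0.002, 0.001, 0.001, 0.001, 0.001, 0.001], 'tau': [-0.0, -65.855, 1.365, -40.558, 0.017, 0.013, -0.0], 'position': [0.254, 0.598, 0.404], 'eef_rot': [-3.14, 0.0, 2.74], 'wrist_force': [-0.318, 0.325, -0.123], 'ft_torque': [-0.003, -0.091, 0.001], 'grasp_force': 0.0, 'grip_width': 0.997}
[[488.55663812978804, 0.0, 279.36941380823237], [0.0, 488.55663812978804, 202.98100118146422], [0.0, 0.0, 1.0]] [[-0.8065, 0.3934, -0.4413, 0.9314], [0.591, 0.5577, -0.5828, 0.5562], [0.0168, -0.7309, -0.6823, 0.7331], [0.0, 0.0, 0.0, 1.0]]
[[424.70299506327467, 0.0, 279.2406209826391], [0.0, 424.70299506327467, 203.76955678981167], [0.0, 0.0, 1.0]] [[-0.0065, -0.9924, 0.1225, 0.4149], [-0.9995, 0.0027, -0.0309, 0.0063], [0.0304, -0.1226, -0.992, 0.8193], [0.0, 0.0, 0.0, 1.0]]
```

View pics/scene0.png

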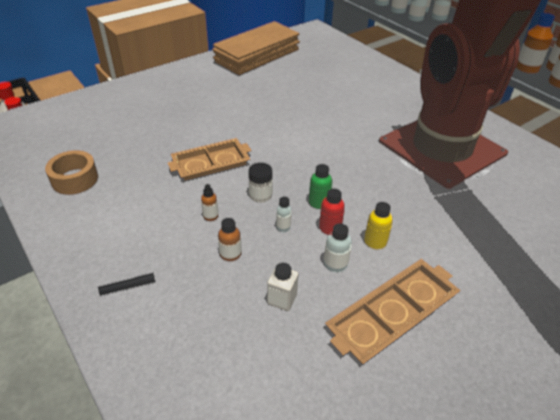

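View pics/top0.png

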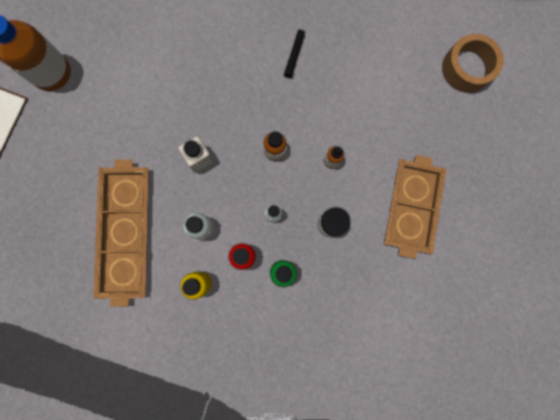

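The scene view shows the stock in the middle:
- Tall clear bottle (338,245)
- Square bottle (283,285)
- Small clear bottle (284,213)
- Jar (260,182)
- Dropper bottle (209,203)
- Plain amber bottle (229,240)
- Green, red and yellow decoys (320,187), (332,212) and (379,226)

The top view shows their caps:
- Tall (195,226), square (192,150), small (274,211), jar (335,222), dropper (337,153), amber (275,140)
- Trays: three-cell (123,232), two-cell (413,207)

Possible mix-ups:
- The tall bottle (195,226) could be taken for red (242,256), green (284,273), yellow (194,286) or small clear (274,211). The right one is clear with a label.
- The dropper (337,153) could be taken for the amber bottle (275,140). The dropper is the slim one with the teat.

```bash
cat > h.py <<'E'
from cell import sensors,cams
import cv2,numpy as np
def ray(d,p,z):
    v=d["T"][:3,:3]@np.linalg.solve(d["K"],[p[0],p[1],1.]);o=d["T"][:3,3];return o+v*(z-o[2])/v[2]
def blob(m,p):
    n,l,s,c=cv2.connectedComponentsWithStats(m.astype(np.uint8))
    i=min((i for i in range(1,n) if s[i,4]>15),key=lambda i:np.hypot(*(c[i]-p)));return c[i],s[i,4],l==i
E
python3 - <<'E'
from h import *
t=cams.snapshot("top");s=cams.snapshot("scene")
caps=dict(tall=((195,226),(340,232),.098,.018),square=((192,150),(283,270),.088,.018),small=((274,211),(284,202),.08,.014),jar=((335,222),(260,170),.074,.02),dropper=((337,152),(208,190),.09,.03),amber=((275,140),(229,225),.088,.018))
for k,(a,b,z,hc) in caps.items():
    o=[]
    for d,p in((t,a),(s,b)):
        c,ar,_=blob(d["pixels"].max(2)<60,p);o+=[np.round(c,1),ar,np.round(ray(d,c,z-hc/2)[:2],4)]
    print(k,*o)
# decoys
for p in((242,256),(284,273),(194,286)):print(np.round(ray(t,p,.09)[:2],3))
hsv=cv2.cvtColor(t["pixels"],cv2.COLOR_RGB2HSV)
br=((hsv[...,0]>5)&(hsv[...,0]<25)&(hsv[...,1]>90)).astype(np.uint8);br=cv2.morphologyEx(br,cv2.MORPH_CLOSE,np.ones((7,7)))
for p in((123,232),(413,207)):
    c,ar,m=blob(br,p)
    pts=np.argwhere(m)[:,::-1]
    w=np.array([ray(t,q,.021)[:2] for q in pts],np.float32)
    print("tray",c,ar,cv2.minAreaRect(w),w.mean(0))
w=((t["pixels"].min(2)>130)).astype(np.uint8)
c,ar,m=blob(w,(194,155));q=np.array([ray(t,x,.06)[:2] for x in np.argwhere(m)[:,::-1]],np.float32);print("sq",c,ar,cv2.minAreaRect(q))
im=t["pixels"][:,:,::-1]
a=cv2.resize(im[120:300,80:220],None,fx=3.2,fy=3.2,interpolation=2);b=cv2.resize(im[120:300,260:360],None,fx=3.2,fy=3.2,interpolation=2)
cv2.imwrite("pics/crop1.png",np.hstack([a,b]))
E
```

```text
tall [194.2 224.3] 191 [0.4701 0.1295] [339.7 231.8] 153 [0.4704 0.1314]
square [192.  148.7] 187 [0.6053 0.1374] [282.4 272.6] 94 [0.6068 0.1406]
small [273.5 210.8] 85 [ 0.4945 -0.0068] [283.7 201.9] 61 [ 0.4955 -0.0052]
jar [335.3 222. ] 659 [ 0.4751 -0.1173] [259.9 173. ] 352 [ 0.4771 -0.1154]
dropper [336.8 152.2] 96 [ 0.6001 -0.1211] [207.5 191.1] 65 [ 0.6036 -0.1179]
amber [274.9 139.2] 172 [ 0.6229 -0.0097] [227.9 225.3] 132 [ 0.6229 -0.0087]
[0.416 0.048]
[ 0.387 -0.024]
[0.366 0.128]
tray [121.24758889 232.99827264] 6947 ((0.46257561445236206, 0.2753584682941437), (0.27102044224739075, 0.09398678690195084), 0.4518992304801941) [0.46039665 0.2754273 ]
tray [415.15505618 206.50157303] 4450 ((0.5093872547149658, -0.27883052825927734), (0.09306307882070541, 0.19730767607688904), 77.82989501953125) [ 0.5079282  -0.27860475]
sq [222.05882353 158.        ] 17 ((0.5928372144699097, 0.08629239350557327), (0.007430430967360735, 0.0072510624304413795), 0.04707371070981026)
```

View pics/crop1.png

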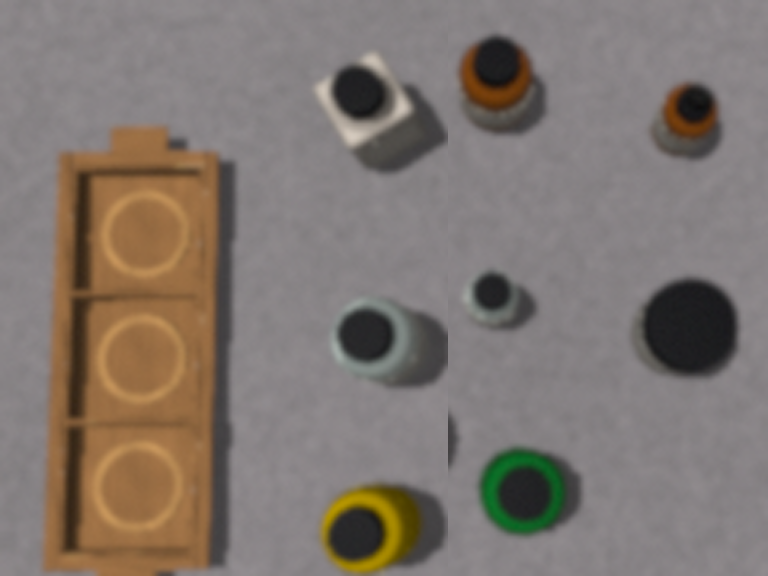

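The crop confirms the choices. The tall clear bottle is at crop (367,340), next to the yellow decoy, and the dropper's teat at (693,103) is distinct from the plain amber cap at (497,60). The square's top-face corners are at (316,92), (377,53), (412,103) and (357,148).

```bash
python3 - <<'E'
from h import *
t=cams.snapshot("top");g=cv2.cvtColor(t["pixels"],cv2.COLOR_RGB2LAB).astype(int)
R=[]
for p in((126,193),(124,232),(122.5,272),(416,187),(410,225)):
    x,y=int(p[0])-19,int(p[1])-19
    b=cv2.resize(t["pixels"][y:y+38,x:x+38],None,fx=8,fy=8,interpolation=cv2.INTER_CUBIC)
    c=cv2.HoughCircles(cv2.medianBlur(cv2.cvtColor(b,cv2.COLOR_RGB2GRAY),5),cv2.HOUGH_GRADIENT,1.5,300,param1=60,param2=15,minRadius=85,maxRadius=130)
    q=c[0,0]/8+[x,y,0];R.append(ray(t,q[:2],.004)[:2]);print(np.round(q,1),np.round(R[-1],4))
R=np.array(R)
for a,b in((2,0),(4,3)):
    v=R[b]-R[a];print(np.hypot(*v),np.degrees(np.arctan2(v[1],v[0])))
c=[ray(t,(80+x/3.2,120+y/3.2),.066)[:2] for x,y in((316,92),(377,53),(412,103),(357,148))]
for i in range(4):
    v=c[(i+1)%4]-c[i];print(np.hypot(*v),np.degrees(np.arctan2(v[1],v[0]))%90)
print(np.mean(c,0))
E
```

```text
Traceback (most recent call last):
TypeError: 'NoneType' object is not subscriptable
```

```bash
python3 - <<'E'
from h import *
t=cams.snapshot("top")
R=[]
g=cv2.cvtColor(t["pixels"],cv2.COLOR_RGB2GRAY)
th=cv2.morphologyEx(g,cv2.MORPH_TOPHAT,np.ones((7,7)))
for p in((126,193),(124,232),(122.5,272),(416,187),(410,225)):
    yy,xx=np.mgrid[:420,:560];r=np.hypot(xx-p[0],yy-p[1])
    m=(r<17)&(r>9)&(th>12)
    P=np.argwhere(m)[:,::-1].astype(np.float32);(q,_,_)=cv2.fitEllipse(P)
    R.append(ray(t,q,.004)[:2]);print(len(P),np.round(q,1),_,np.round(R[-1],4))
R=np.array(R)
for a,b in((2,0),(4,3)):
    v=R[b]-R[a];print(np.hypot(*v),np.degrees(np.arctan2(v[1],v[0])))
c=[ray(t,(80+x/3.2,120+y/3.2),.066)[:2] for x,y in((316,92),(377,53),(412,103),(357,148))]
for i in range(4):
    v=c[(i+1)%4]-c[i];print(np.hypot(*v),np.degrees(np.arctan2(v[1],v[0]))%90)
print(np.mean(c,0))
E
```

```text
235 [124.9 192.6] 43.59574508666992 [0.5379 0.2772]
245 [123.6 231.7] 50.400672912597656 [0.4629 0.2769]
250 [122.4 271.6] 49.05424880981445 [0.3882 0.2763]
218 [415.7 188. ] 138.82571411132812 [ 0.5461 -0.2874]
214 [409.4 225.2] 146.41038513183594 [ 0.4729 -0.2717]
0.14975075268738444 0.3457724223224538
0.07487166440825342 -12.110802758921512
0.04070973705521786 33.83736369175078
0.035265911355621155 34.8169550043622
0.039897935436133895 40.425290723005105
0.03987349107837094 36.249496267250684
[0.60447394 0.13570573]
```

```bash
cat > go.py <<'E'
import sys;from h import *
from scipy.spatial.transform import Rotation as Ro
s=sensors.observe();x,y,z,yaw=map(float,sys.argv[1:5])
R=Ro.from_euler('xyz',s["eef_rot"]);T=Ro.from_euler('xyz',[180,0,yaw],degrees=True)
print("t",round(s["clock"],2),"pos",np.round(s["position"],4),"rot",np.round(np.degrees(s["eef_rot"]),1),"F",np.round(s["wrist_force"],1),"grip",round(s["grip_width"],3),round(s["grasp_force"],1))
print("dp units now:",np.round(R.inv().apply(np.array([x,y,z])-s["position"])/.04,2),"at target yaw:",np.round(T.inv().apply(np.array([x,y,z])-s["position"])/.04,2),"rot units:",np.round((R.inv()*T).as_rotvec()/np.pi,4))
E
python3 -m inch '[{"rotation":[0,0,-0.0426],"dp":[0,0,0],"claw":1},{"rotation":[0,0,-0.0426],"dp":[0,0,0],"claw":1},{"rotation":[0,0,-0.0426],"dp":[0,0,0],"claw":1},{"rotation":[0,0,0],"dp":[0,0,0],"claw":1}]' 50
python3 -m inch '[{"rotation":[0,0,0],"dp":[-0.4,-0.9,0.1],"claw":1},{"rotation":[0,0,0],"dp":[-0.4,-0.9,0.1],"claw":1},{"rotation":[0,0,0],"dp":[-0.4,-0.9,0.1],"claw":1},{"rotation":[0,0,0],"dp":[-0.4,-0.9,0.1],"claw":1},{"rotation":[0,0,0],"dp":[0,0,0],"claw":1}]'
python3 go.py .470 .1305 .34 180
```

```text
clock: 0.7
position: [0.2543, 0.5982, 0.4046]
eef_rot: [-3.141, -0.0, -3.14]
wrist_force: [0.2, 0.3, 0.2]
grip_width: 1.002
grasp_force: 0.0
clock: 1.2
position: [0.3216, 0.4493, 0.3886]
eef_rot: [-3.14, 0.001, 3.13]
wrist_force: [0.4, 1.3, 0.4]
grip_width: 1.002
grasp_force: 0.0
t 1.2 pos [0.3216 0.4493 0.3886] rot [-1.799e+02  1.000e-01  1.793e+02] F [0.4 1.3 0.4] grip 1.002 0.0
dp units now: [-3.8  -7.92  1.23] at target yaw: [-3.71 -7.97  1.22] rot units: [-0.0006  0.0003 -0.0038]
```

```bash
python3 -m inch '[{"rotation":[0,0,0],"dp":[-0.42,-0.88,0.14],"claw":1},{"rotation":[0,0,0],"dp":[-0.42,-0.88,0.14],"claw":1},{"rotation":[0,0,0],"dp":[-0.42,-0.88,0.14],"claw":1},{"rotation":[0,0,0],"dp":[-0.42,-0.88,0.14],"claw":1},{"rotation":[0,0,0],"dp":[-0.42,-0.88,0.14],"claw":1}]'
python3 -m inch '[{"rotation":[0,0,0],"dp":[-0.42,-0.88,0.14],"claw":1},{"rotation":[0,0,0],"dp":[-0.42,-0.88,0.14],"claw":1},{"rotation":[0,0,0],"dp":[-0.42,-0.88,0.14],"claw":1},{"rotation":[0,0,0],"dp":[-0.33,-0.88,0.10],"claw":1},{"rotation":[0,0,0],"dp":[0,0,0],"claw":1}]'
python3 go.py .470 .1305 .205 180
```

```text
clock: 1.7
position: [0.4025, 0.277, 0.3608]
eef_rot: [3.141, 0.0, 3.137]
wrist_force: [0.8, 0.9, 0.1]
grip_width: 0.998
grasp_force: 0.0
clock: 2.2
position: [0.4671, 0.1326, 0.3397]
eef_rot: [-3.14, 0.0, 3.13]
wrist_force: [0.3, -0.3, 0.2]
grip_width: 1.0
grasp_force: 0.0
t 2.2 pos [0.4671 0.1326 0.3397] rot [-179.9    0.   179.4] F [ 0.3 -0.3  0.2] grip 1.0 0.0
dp units now: [-0.07 -0.05  3.37] at target yaw: [-0.07 -0.05  3.37] rot units: [-0.0004  0.0001 -0.0036]
```

```bash
python3 -m inch '[{"rotation":[0,0,-0.003],"dp":[0,0,0.7],"claw":1},{"rotation":[0,0,0],"dp":[0,0,0.7],"claw":1},{"rotation":[0,0,0],"dp":[0,0,0.8],"claw":1},{"rotation":[0,0,0],"dp":[0,0,0.7],"claw":1},{"rotation":[0,0,0],"dp":[0,0,0.45],"claw":1}]'
python3 -m inch '[{"rotation":[0,0,0],"dp":[0,0,0],"claw":1},{"rotation":[0,0,0],"dp":[0,0,0],"claw":1}]'
python3 go.py .470 .1305 .205 180; python3 - <<'E'
from h import *
cv2.imwrite("pics/s1.png",cv2.resize(cams.snapshot("scene")["pixels"][120:330,200:480,::-1],None,fx=2.5,fy=2.5))
E
```

```text
clock: 2.7
position: [0.4649, 0.138, 0.2041]
eef_rot: [-3.141, -0.002, -3.135]
wrist_force: [0.7, 0.8, 0.4]
grip_width: 0.998
grasp_force: 0.0
clock: 2.9
position: [0.4658, 0.1379, 0.2064]
eef_rot: [-3.141, -0.0, -3.134]
wrist_force: [0.1, 0.3, 0.7]
grip_width: 1.001
grasp_force: 0.0
t 2.9 pos [0.4658 0.1379 0.2064] rot [-180.    -0.  -179.6] F [0.1 0.3 0.7] grip 1.001 0.0
dp units now: [-0.1  -0.19  0.03] at target yaw: [-0.11 -0.19  0.03] rot units: [-0.     -0.      0.0025]
```

View pics/s1.png

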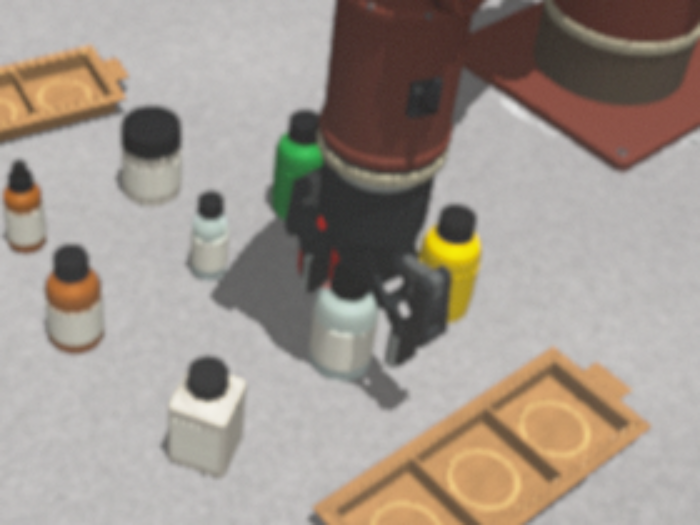

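The view shows the open gripper straddling the tall bottle at crop (345,325), with the cap under the palm. I'll centre it by the small remaining offset, close and check.

```bash
python3 -m inch '[{"rotation":[0,0,0],"dp":[-0.1,-0.18,0],"claw":1},{"rotation":[0,0,0],"dp":[0,0,0],"claw":1},{"rotation":[0,0,0],"dp":[0,0,0],"claw":0.6},{"rotation":[0,0,0],"dp":[0,0,0],"claw":0.6},{"rotation":[0,0,0],"dp":[0,0,0],"claw":0.6}]'
python3 -m inch '[{"rotation":[0,0,0],"dp":[0,0,0],"claw":0.3},{"rotation":[0,0,0],"dp":[0,0,0],"claw":0.3},{"rotation":[0,0,0],"dp":[0,0,0],"claw":0.3},{"rotation":[0,0,0],"dp":[0,0,0],"claw":0.3},{"rotation":[0,0,0],"dp":[0,0,0],"claw":0.3}]' 50
python3 go.py .473 -.272 .34 168
```

```text
clock: 3.45
position: [0.4697, 0.1303, 0.206]
eef_rot: [3.141, 0.0, -3.133]
wrist_force: [0.3, 0.5, 0.5]
grip_width: 0.603
grasp_force: 0.0
clock: 3.95
position: [0.4698, 0.1303, 0.2064]
eef_rot: [3.141, 0.0, -3.132]
wrist_force: [-1.8, -0.3, 6.4]
grip_width: 0.549
grasp_force: 50.7
t 3.95 pos [0.4698 0.1303 0.2064] rot [ 180.     0.  -179.5] F [-1.8 -0.3  6.4] grip 0.549 50.7
dp units now: [ 1.000e-02 -1.006e+01 -3.340e+00] at target yaw: [-2.17 -9.82 -3.34] rot units: [0.0001 0.     0.0696]
```

```bash
python3 -m inch '[{"rotation":[0,0,0],"dp":[0,0,-0.3],"claw":0.3},{"rotation":[0,0,0],"dp":[0,0,-0.7],"claw":0.3},{"rotation":[0,0,0],"dp":[0,0,-0.9],"claw":0.3},{"rotation":[0,0,0],"dp":[0,0,-0.9],"claw":0.3},{"rotation":[0,0,0],"dp":[0,-0.2,-0.5],"claw":0.3}]'
python3 -m inch '[{"rotation":[0,0,0.0],"dp":[0,-0.5,0],"claw":0.3},{"rotation":[0,0,0],"dp":[0,-0.8,0],"claw":0.3},{"rotation":[0,0,0],"dp":[0,-0.9,0],"claw":0.3},{"rotation":[0,0,0],"dp":[0,-0.9,0],"claw":0.3},{"rotation":[0,0,0],"dp":[0,-0.9,0],"claw":0.3}]'
python3 -m inch '[{"rotation":[0,0,0.0],"dp":[0,-0.9,0],"claw":0.3},{"rotation":[0,0,0],"dp":[0,-0.9,0],"claw":0.3},{"rotation":[0,0,0],"dp":[0,-0.9,0],"claw":0.3},{"rotation":[0,0,0],"dp":[0,-0.9,0],"claw":0.3},{"rotation":[0,0,0],"dp":[0,-0.9,0],"claw":0.3}]'
python3 -m inch '[{"rotation":[0,0,0.0],"dp":[0,-0.9,0],"claw":0.3},{"rotation":[0,0,0],"dp":[0,-0.4,0],"claw":0.3},{"rotation":[0,0,0.035],"dp":[0,0,0],"claw":0.3},{"rotation":[0,0,0.035],"dp":[0,0,0],"claw":0.3},{"rotation":[0,0,0],"dp":[0,0,0],"claw":0.3}]'
python3 go.py .473 -.272 .25 168
```

```text
clock: 4.45
position: [0.47, 0.1229, 0.3414]
eef_rot: [3.14, 0.003, -3.131]
wrist_force: [0.9, 0.1, -2.6]
grip_width: 0.551
grasp_force: 51.9
clock: 4.95
position: [0.4708, -0.0393, 0.3385]
eef_rot: [3.141, 0.0, -3.132]
wrist_force: [0.7, 0.8, -2.4]
grip_width: 0.549
grasp_force: 51.9
clock: 5.45
position: [0.4724, -0.2192, 0.3386]
eef_rot: [3.141, 0.0, -3.132]
wrist_force: [0.1, 0.4, -2.2]
grip_width: 0.547
grasp_force: 51.9
clock: 5.95
position: [0.4732, -0.2698, 0.3382]
eef_rot: [3.141, -0.0, 2.929]
wrist_force: [0.1, 0.4, -2.0]
grip_width: 0.546
grasp_force: 51.9
t 5.95 pos [ 0.4732 -0.2698  0.3382] rot [180.   -0.  167.8] F [ 0.1  0.4 -2. ] grip 0.546 51.9
dp units now: [-0.01 -0.05  2.21] at target yaw: [-0.01 -0.05  2.21] rot units: [ 0.     -0.0001 -0.0011]
```

```bash
python3 -m inch '[{"rotation":[0,0,0],"dp":[0,-0.05,0.5],"claw":0.3},{"rotation":[0,0,0],"dp":[0,0,0.8],"claw":0.3},{"rotation":[0,0,0],"dp":[0,0,0.8],"claw":0.3},{"rotation":[0,0,0],"dp":[0,0,0.6],"claw":0.3},{"rotation":[0,0,0],"dp":[0,0,0.3],"claw":0.3}]'
python3 -m inch '[{"rotation":[0,0,0],"dp":[0,0,0],"claw":0.3},{"rotation":[0,0,0],"dp":[0,0,0],"claw":0.3}]'
python3 go.py .473 -.272 .2105 168;python3 - <<'E'
from h import *
cv2.imwrite("pics/s2.png",cv2.resize(cams.snapshot("scene")["pixels"][100:260,130:340,::-1],None,fx=3,fy=3))
E
```

```text
clock: 6.45
position: [0.4724, -0.271, 0.2162]
eef_rot: [3.141, -0.003, 2.934]
wrist_force: [0.1, 0.3, -1.9]
grip_width: 0.548
grasp_force: 51.9
clock: 6.65
position: [0.4733, -0.272, 0.2189]
eef_rot: [-3.141, 0.001, 2.932]
wrist_force: [-0.5, -0.8, -1.0]
grip_width: 0.551
grasp_force: 51.9
t 6.65 pos [ 0.4733 -0.272   0.2189] rot [-1.80e+02  1.00e-01  1.68e+02] F [-0.5 -0.8 -1. ] grip 0.551 51.9
dp units now: [ 0.01 -0.    0.21] at target yaw: [ 0.01 -0.    0.21] rot units: [-0.0001  0.0003 -0.0001]
```

View pics/s2.png

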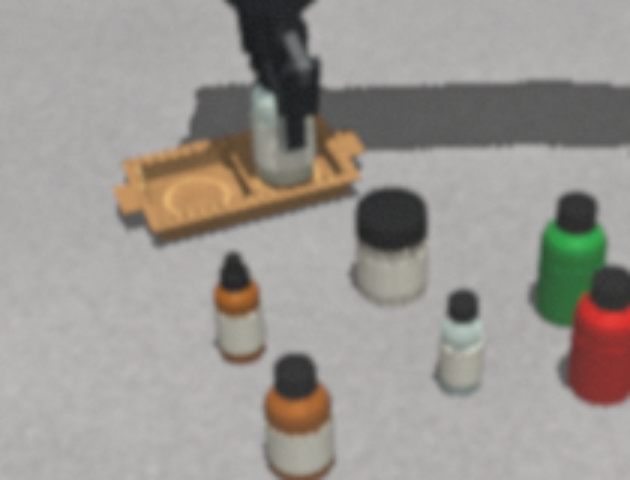

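The crop shows the tall bottle upright inside the near cell at (287,150), about 8 mm above the floor. I'll lower it until it makes light contact.

```bash
python3 -m inch '[{"rotation":[0,0,0],"dp":[0,0,0.1],"claw":0.3},{"rotation":[0,0,0],"dp":[0,0,0.07],"claw":0.3},{"rotation":[0,0,0],"dp":[0,0,0.03],"claw":0.3},{"rotation":[0,0,0],"dp":[0,0,0],"claw":0.3}]'
python3 -m inch '[{"rotation":[0,0,0],"dp":[0,0,0.02],"claw":0.3},{"rotation":[0,0,0],"dp":[0,0,0],"claw":0.3}]'
```

```text
clock: 7.1
position: [0.4731, -0.2718, 0.2104]
eef_rot: [3.141, 0.0, 2.931]
wrist_force: [-0.9, 1.7, 3.3]
grip_width: 0.542
grasp_force: 52.4
clock: 7.3
position: [0.4732, -0.2719, 0.2104]
eef_rot: [3.141, 0.001, 2.931]
wrist_force: [-5.0, 3.8, 16.1]
grip_width: 0.55
grasp_force: 53.5
```

```bash
python3 -m inch '[{"rotation":[0,0,0],"dp":[0,0,-0.02],"claw":0.5},{"rotation":[0,0,0],"dp":[0,0,0],"claw":0.6},{"rotation":[0,0,0],"dp":[0,0,0],"claw":0.7},{"rotation":[0,0,0],"dp":[0,0,0],"claw":0.85},{"rotation":[0,0,0],"dp":[0,0,0],"claw":0.85}]'
python3 -m inch '[{"rotation":[0,0,0],"dp":[0,0,-0.3],"claw":0.85},{"rotation":[0,0,0],"dp":[0,0,-0.7],"claw":0.85},{"rotation":[0,0,0],"dp":[0,0,-0.9],"claw":0.85},{"rotation":[0,0,0],"dp":[0,0,-0.8],"claw":0.85},{"rotation":[0,0,0],"dp":[0,0,-0.5],"claw":0.85}]'
python3 go.py .6018 -.1195 .34 168
```

```text
clock: 7.8
position: [0.4729, -0.2718, 0.2098]
eef_rot: [-3.141, -0.0, 2.931]
wrist_force: [-0.3, 0.0, 0.8]
grip_width: 0.846
grasp_force: 0.0
clock: 8.3
position: [0.473, -0.2724, 0.3412]
eef_rot: [-3.141, 0.003, 2.93]
wrist_force: [1.4, -0.3, 0.2]
grip_width: 0.852
grasp_force: 0.0
t 8.3 pos [ 0.473  -0.2724  0.3412] rot [-180.     0.2  167.9] F [ 1.4 -0.3  0.2] grip 0.852 0.0
dp units now: [-2.35  4.41  0.04] at target yaw: [-2.35  4.41  0.03] rot units: [-0.0001  0.001  -0.0007]
```

```bash
python3 -m inch '[{"rotation":[0,0,0],"dp":[-0.47,0.88,0],"claw":0.85},{"rotation":[0,0,0],"dp":[-0.47,0.88,0],"claw":0.85},{"rotation":[0,0,0],"dp":[-0.47,0.88,0],"claw":0.85},{"rotation":[0,0,0],"dp":[-0.47,0.88,0],"claw":0.85},{"rotation":[0,0,0],"dp":[-0.47,0.88,0],"claw":0.85}]'
python3 -m inch '[{"rotation":[0,0,0],"dp":[0,0,0],"claw":0.85},{"rotation":[0,0,0],"dp":[0,0,0],"claw":0.85}]'
python3 go.py .6018 -.1195 .197 168;python3 - <<'E'
from h import *
t=cams.snapshot("top")
cv2.imwrite("pics/t2.png",cv2.resize(t["pixels"][100:280,240:460,::-1],None,fx=3,fy=3))
E
```

```text
clock: 8.8
position: [0.6025, -0.1181, 0.339]
eef_rot: [3.141, 0.001, 2.931]
wrist_force: [0.4, -0.2, 0.8]
grip_width: 0.847
grasp_force: 0.0
clock: 9.0
position: [0.602, -0.1186, 0.3383]
eef_rot: [-3.141, 0.0, 2.933]
wrist_force: [0.4, -0.7, -0.4]
grip_width: 0.85
grasp_force: 0.0
t 9.0 pos [ 0.602  -0.1186  0.3383] rot [-180.    0.  168.] F [ 0.4 -0.7 -0.4] grip 0.85 0.0
dp units now: [ 0.   -0.02  3.53] at target yaw: [ 0.   -0.02  3.53] rot units: [-0.0003  0.      0.0001]
```

View pics/t2.png

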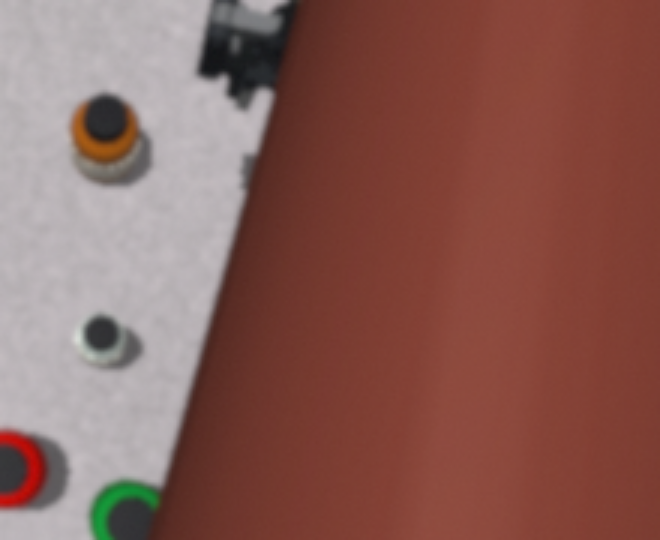

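The arm hides the dropper at this pose, while amber at (106,130) and small at (101,340) are undisturbed. I'll descend on the measured position.

```bash
python3 -m inch '[{"rotation":[0,0,0],"dp":[0,-0.02,0.5],"claw":0.85},{"rotation":[0,0,0],"dp":[0,0,0.9],"claw":0.85},{"rotation":[0,0,0],"dp":[0,0,0.9],"claw":0.85},{"rotation":[0,0,0],"dp":[0,0,0.8],"claw":0.85},{"rotation":[0,0,0],"dp":[0,0,0.43],"claw":0.85}]'
python3 -m inch '[{"rotation":[0,0,0],"dp":[0,0,0],"claw":0.6},{"rotation":[0,0,0],"dp":[0,0,0],"claw":0.6}]'
python3 go.py .6018 -.1195 .197 168;python3 - <<'E'
from h import *
cv2.imwrite("pics/s3.png",cv2.resize(cams.snapshot("scene")["pixels"][100:260,130:340,::-1],None,fx=3,fy=3))
E
```

```text
clock: 9.55
position: [0.5999, -0.1214, 0.1948]
eef_rot: [-3.141, -0.003, 2.928]
wrist_force: [-0.3, -0.7, -0.5]
grip_width: 0.85
grasp_force: 0.0
clock: 9.75
position: [0.6017, -0.121, 0.198]
eef_rot: [-3.141, 0.001, 2.93]
wrist_force: [0.4, -0.7, 0.8]
grip_width: 0.602
grasp_force: 0.0
t 9.75 pos [ 0.6017 -0.121   0.198 ] rot [-1.800e+02  1.000e-01  1.679e+02] F [ 0.4 -0.7  0.8] grip 0.602 0.0
dp units now: [0.01 0.04 0.03] at target yaw: [0.01 0.04 0.03] rot units: [-0.0001  0.0004 -0.0008]
```

View pics/s3.png

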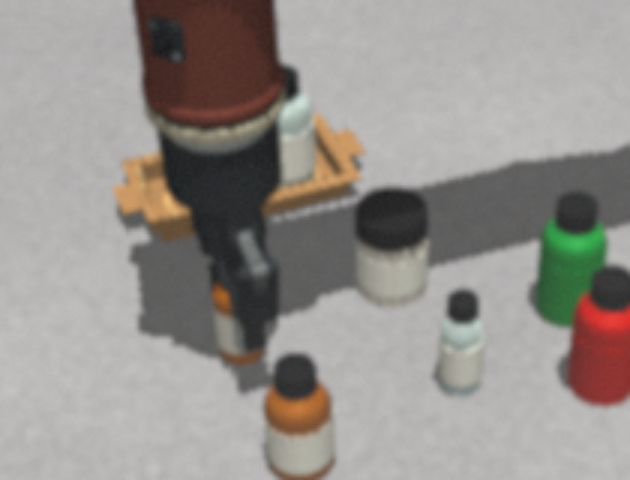

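The dropper is still upright between the fingers at (238,320), and the tall bottle stands in its cell at (297,140). Next I'll close gradually, lift and carry.

```bash
python3 -m inch '[{"rotation":[0,0,0],"dp":[0,0.04,0],"claw":0.5},{"rotation":[0,0,0],"dp":[0,0,0],"claw":0.45},{"rotation":[0,0,0],"dp":[0,0,0],"claw":0.42},{"rotation":[0,0,0],"dp":[0,0,0],"claw":0.39},{"rotation":[0,0,0],"dp":[0,0,0],"claw":0.36}]' 30
python3 -m inch '[{"rotation":[0,0,0],"dp":[0,0,0],"claw":0.2},{"rotation":[0,0,0],"dp":[0,0,0],"claw":0.2},{"rotation":[0,0,0],"dp":[0,0,0],"claw":0.2}]' 40
python3 -m inch '[{"rotation":[0,0,0],"dp":[0,0,-0.3],"claw":0.2},{"rotation":[0,0,0],"dp":[0,0,-0.7],"claw":0.2},{"rotation":[0,0,0],"dp":[0,0,-0.9],"claw":0.2},{"rotation":[0,0,0],"dp":[0,0,-0.9],"claw":0.2},{"rotation":[0,0,0],"dp":[0,0,-0.7],"claw":0.2}]'
python3 go.py .546 -.2873 .338 168
```

```text
clock: 10.3
position: [0.602, -0.1187, 0.1973]
eef_rot: [3.141, 0.001, 2.931]
wrist_force: [-1.2, -0.6, 5.1]
grip_width: 0.375
grasp_force: 29.7
clock: 10.6
position: [0.602, -0.1187, 0.1972]
eef_rot: [3.141, 0.001, 2.931]
wrist_force: [-2.0, 0.3, 6.3]
grip_width: 0.371
grasp_force: 39.2
clock: 11.1
position: [0.6018, -0.1188, 0.3396]
eef_rot: [3.141, 0.002, 2.93]
wrist_force: [0.0, 1.2, -1.0]
grip_width: 0.372
grasp_force: 39.7
t 11.1 pos [ 0.6018 -0.1188  0.3396] rot [1.800e+02 1.000e-01 1.679e+02] F [ 0.   1.2 -1. ] grip 0.372 39.7
dp units now: [ 0.48 -4.41  0.04] at target yaw: [ 0.49 -4.41  0.04] rot units: [ 0.0001  0.0005 -0.0005]
```

```bash
python3 -m inch '[{"rotation":[0,0,0],"dp":[0.1,-0.7,0],"claw":0.2},{"rotation":[0,0,0],"dp":[0.1,-0.95,0],"claw":0.2},{"rotation":[0,0,0],"dp":[0.1,-0.95,0],"claw":0.2},{"rotation":[0,0,0],"dp":[0.1,-0.95,0],"claw":0.2},{"rotation":[0,0,0],"dp":[0.08,-0.86,0],"claw":0.2}]'
python3 -m inch '[{"rotation":[0,0,0],"dp":[0,0,0],"claw":0.2},{"rotation":[0,0,0],"dp":[0,0,0.5],"claw":0.2},{"rotation":[0,0,0],"dp":[0,0,0.8],"claw":0.2},{"rotation":[0,0,0],"dp":[0,0,0.8],"claw":0.2},{"rotation":[0,0,0],"dp":[0,0,0.6],"claw":0.2}]'
python3 -m inch '[{"rotation":[0,0,0],"dp":[0,0,0.3],"claw":0.2},{"rotation":[0,0,0],"dp":[0,0,0],"claw":0.2},{"rotation":[0,0,0],"dp":[0,0,0],"claw":0.2}]'
python3 go.py .546 -.2873 .2013 168
```

```text
clock: 11.6
position: [0.5451, -0.2887, 0.3375]
eef_rot: [-3.142, 0.0, 2.93]
wrist_force: [-0.4, -0.6, -0.2]
grip_width: 0.369
grasp_force: 39.7
clock: 12.1
position: [0.5461, -0.286, 0.2273]
eef_rot: [3.141, -0.001, 2.931]
wrist_force: [-0.9, -0.0, 0.3]
grip_width: 0.374
grasp_force: 39.8
clock: 12.4
position: [0.5466, -0.2872, 0.2179]
eef_rot: [-3.141, 0.001, 2.931]
wrist_force: [-0.3, -1.4, -0.1]
grip_width: 0.374
grasp_force: 39.8
t 12.4 pos [ 0.5466 -0.2872  0.2179] rot [-1.800e+02  1.000e-01  1.679e+02] F [-0.3 -1.4 -0.1] grip 0.374 39.8
dp units now: [ 0.01 -0.01  0.41] at target yaw: [ 0.01 -0.01  0.41] rot units: [-0.0001  0.0003 -0.0004]
```

```bash
python3 -m inch '[{"rotation":[0,0,0],"dp":[0,0,0.2],"claw":0.2},{"rotation":[0,0,0],"dp":[0,0,0.12],"claw":0.2},{"rotation":[0,0,0],"dp":[0,0,0.07],"claw":0.2},{"rotation":[0,0,0],"dp":[0,0,0.02],"claw":0.2},{"rotation":[0,0,0],"dp":[0,0,0],"claw":0.2}]'
python3 -m inch '[{"rotation":[0,0,0],"dp":[0,0,0],"claw":0.2}]'
```

```text
clock: 12.9
position: [0.5462, -0.2871, 0.2012]
eef_rot: [3.141, 0.0, 2.931]
wrist_force: [-3.9, 2.9, 7.8]
grip_width: 0.377
grasp_force: 40.9
clock: 13.0
position: [0.5462, -0.2871, 0.2013]
eef_rot: [3.141, 0.0, 2.931]
wrist_force: [-3.0, 3.0, 8.7]
grip_width: 0.376
grasp_force: 40.9
```

```bash
python3 -m inch '[{"rotation":[0,0,0],"dp":[0,0,-0.01],"claw":0.37},{"rotation":[0,0,0],"dp":[0,0,0],"claw":0.42},{"rotation":[0,0,0],"dp":[0,0,0],"claw":0.5},{"rotation":[0,0,0],"dp":[0,0,0],"claw":0.7},{"rotation":[0,0,0],"dp":[0,0,0],"claw":0.7}]'
python3 -m inch '[{"rotation":[0,0,0],"dp":[0,0,-0.3],"claw":0.7},{"rotation":[0,0,0],"dp":[0,0,-0.7],"claw":0.7},{"rotation":[0,0,0],"dp":[0,0,-0.9],"claw":0.7},{"rotation":[0,0,0],"dp":[0,0,-0.9],"claw":0.8},{"rotation":[0,0,0],"dp":[0,0,-0.7],"claw":1}]'
python3 -m inch '[{"rotation":[0,0,-0.033],"dp":[0,0,0],"claw":1},{"rotation":[0,0,-0.033],"dp":[0,0,0],"claw":1},{"rotation":[0,0,0],"dp":[0,0,0],"claw":1}]'
python3 go.py .476 -.1163 .34 180
```

```text
clock: 13.5
position: [0.5461, -0.2871, 0.2006]
eef_rot: [-3.141, -0.0, 2.931]
wrist_force: [-0.3, -0.3, 0.7]
grip_width: 0.7
grasp_force: 0.0
clock: 14.0
position: [0.546, -0.2875, 0.3439]
eef_rot: [-3.141, 0.002, 2.93]
wrist_force: [0.0, 0.2, 0.4]
grip_width: 0.942
grasp_force: 0.0
clock: 14.3
position: [0.546, -0.2872, 0.3419]
eef_rot: [-3.141, 0.001, 3.14]
wrist_force: [-0.2, -0.1, -0.5]
grip_width: 0.998
grasp_force: 0.0
t 14.3 pos [ 0.546  -0.2872  0.3419] rot [-1.800e+02  1.000e-01  1.799e+02] F [-0.2 -0.1 -0.5] grip 0.998 0.0
dp units now: [1.76 4.27 0.04] at target yaw: [1.75 4.27 0.05] rot units: [-0.      0.0004 -0.0007]
```

```bash
python3 -m inch '[{"rotation":[0,0,0],"dp":[0.35,0.85,0],"claw":1},{"rotation":[0,0,0],"dp":[0.35,0.85,0],"claw":1},{"rotation":[0,0,0],"dp":[0.35,0.86,0],"claw":1},{"rotation":[0,0,0],"dp":[0.35,0.86,0],"claw":1},{"rotation":[0,0,0],"dp":[0.35,0.85,0],"claw":1}]'
python3 -m inch '[{"rotation":[0,0,0],"dp":[0,0,0],"claw":1},{"rotation":[0,0,0],"dp":[0,0,0.5],"claw":1},{"rotation":[0,0,0],"dp":[0,0,0.6],"claw":1}]'
python3 go.py .476 -.1163 .195 180;python3 - <<'E'
from h import *
cv2.imwrite("pics/s4.png",cv2.resize(cams.snapshot("scene")["pixels"][100:260,130:340,::-1],None,fx=3,fy=3))
E
```

```text
clock: 14.8
position: [0.4759, -0.1149, 0.3409]
eef_rot: [3.142, 0.0, 3.134]
wrist_force: [0.6, 0.2, -0.1]
grip_width: 0.996
grasp_force: 0.0
clock: 15.1
position: [0.4772, -0.1164, 0.2975]
eef_rot: [3.141, 0.003, 3.135]
wrist_force: [0.7, -1.5, -0.8]
grip_width: 1.002
grasp_force: 0.0
t 15.1 pos [ 0.4772 -0.1164  0.2975] rot [180.    0.2 179.6] F [ 0.7 -1.5 -0.8] grip 1.002 0.0
dp units now: [0.04 0.   2.56] at target yaw: [0.03 0.   2.56] rot units: [ 0.0001  0.001  -0.002 ]
```

View pics/s4.png

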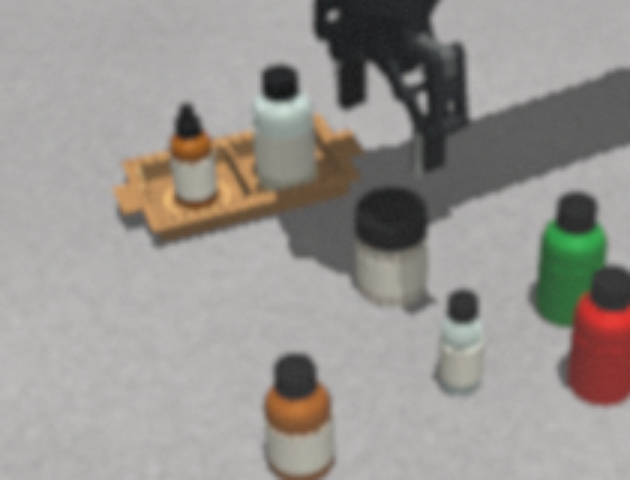

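The two-cell tray is done: dropper at (193,165) and tall at (283,130), both upright in their cells. The gripper hangs above the jar at (391,245), so I'll descend and grip it.

```bash
python3 -m inch '[{"rotation":[0,0,0],"dp":[0.03,0,0.7],"claw":1},{"rotation":[0,0,0],"dp":[0,0,0.8],"claw":1},{"rotation":[0,0,0],"dp":[0,0,0.7],"claw":1},{"rotation":[0,0,0],"dp":[0,0,0.34],"claw":1},{"rotation":[0,0,0],"dp":[0,0,0],"claw":1}]'
python3 -m inch '[{"rotation":[0,0,0],"dp":[0,0,0],"claw":0.8},{"rotation":[0,0,0],"dp":[0,0,0],"claw":0.7},{"rotation":[0,0,0],"dp":[0,0,0],"claw":0.64},{"rotation":[0,0,0],"dp":[0,0,0],"claw":0.58},{"rotation":[0,0,0],"dp":[0,0,0],"claw":0.4}]' 45
python3 -m inch '[{"rotation":[0,0,0],"dp":[0,0,0],"claw":0.4},{"rotation":[0,0,0],"dp":[0,0,0],"claw":0.4}]'
python3 go.py .388 .276 .195 180
```

```text
clock: 15.65
position: [0.4751, -0.1163, 0.1942]
eef_rot: [-3.141, -0.003, 3.136]
wrist_force: [-0.1, 0.7, -0.3]
grip_width: 1.0
grasp_force: 0.0
clock: 16.15
position: [0.4762, -0.1163, 0.1964]
eef_rot: [3.141, 0.002, 3.138]
wrist_force: [-1.1, -0.6, 7.7]
grip_width: 0.596
grasp_force: 45.4
clock: 16.35
position: [0.4761, -0.1163, 0.1964]
eef_rot: [3.141, 0.002, 3.138]
wrist_force: [-1.1, -0.9, 8.1]
grip_width: 0.597
grasp_force: 45.4
t 16.35 pos [ 0.4761 -0.1163  0.1964] rot [1.800e+02 1.000e-01 1.798e+02] F [-1.1 -0.9  8.1] grip 0.597 45.4
dp units now: [2.24 9.8  0.03] at target yaw: [2.2  9.81 0.03] rot units: [ 0.0001  0.0006 -0.0012]
```

```bash
python3 -m inch '[{"rotation":[0,0,0],"dp":[0,0,-0.3],"claw":0.4},{"rotation":[0,0,0],"dp":[0,0,-0.7],"claw":0.4},{"rotation":[0,0,0],"dp":[0,0,-0.9],"claw":0.4},{"rotation":[0,0,0],"dp":[0,0,-0.9],"claw":0.4},{"rotation":[0,0,0],"dp":[0,0.3,-0.7],"claw":0.4}]'
python3 -m inch '[{"rotation":[0,0,0],"dp":[0,0.7,0],"claw":0.4},{"rotation":[0,0,0],"dp":[0,0.9,0],"claw":0.4},{"rotation":[0,0,0],"dp":[0,0.9,0],"claw":0.4},{"rotation":[0,0,0],"dp":[0,0.9,0],"claw":0.4},{"rotation":[0,0,0],"dp":[0,0.9,0],"claw":0.4}]'
python3 -m inch '[{"rotation":[0,0,0],"dp":[0,0.9,0],"claw":0.4},{"rotation":[0,0,0],"dp":[0.3,0.9,0],"claw":0.4},{"rotation":[0,0,0],"dp":[0.5,0.9,0],"claw":0.4},{"rotation":[0,0,0],"dp":[0.5,0.9,0],"claw":0.4},{"rotation":[0,0,0],"dp":[0.5,0.9,0],"claw":0.4}]'
python3 -m inch '[{"rotation":[0,0,0],"dp":[0.35,0.6,0],"claw":0.4},{"rotation":[0,0,0],"dp":[0,0,0],"claw":0.4},{"rotation":[0,0,0],"dp":[0,0,0],"claw":0.4}]'
python3 go.py .388 .276 .2004 180
```

```text
clock: 16.85
position: [0.4753, -0.1056, 0.3382]
eef_rot: [-3.141, 0.002, 3.135]
wrist_force: [0.4, 0.0, -1.0]
grip_width: 0.594
grasp_force: 47.2
clock: 17.35
position: [0.4758, 0.0692, 0.3362]
eef_rot: [3.141, 0.001, 3.138]
wrist_force: [1.2, 0.1, -1.6]
grip_width: 0.594
grasp_force: 47.3
clock: 17.85
position: [0.4038, 0.2492, 0.3362]
eef_rot: [3.141, 0.001, 3.137]
wrist_force: [1.0, 0.5, -1.6]
grip_width: 0.593
grasp_force: 47.3
clock: 18.15
position: [0.3907, 0.2723, 0.3359]
eef_rot: [-3.141, 0.001, 3.139]
wrist_force: [0.8, -0.3, -0.6]
grip_width: 0.596
grasp_force: 47.3
t 18.15 pos [0.3907 0.2723 0.3359] rot [-180.     0.   179.9] F [ 0.8 -0.3 -0.6] grip 0.596 47.3
dp units now: [0.07 0.09 3.39] at target yaw: [0.07 0.09 3.39] rot units: [-0.      0.0003 -0.0008]
```

Next comes the descent, leaving a few millimetres for the slow part.

```bash
python3 -m inch '[{"rotation":[0,0,0],"dp":[0.07,0.09,0.4],"claw":0.4},{"rotation":[0,0,0],"dp":[0,0,0.8],"claw":0.4},{"rotation":[0,0,0],"dp":[0,0,0.8],"claw":0.4},{"rotation":[0,0,0],"dp":[0,0,0.7],"claw":0.4},{"rotation":[0,0,0],"dp":[0,0,0.35],"claw":0.4}]'
python3 -m inch '[{"rotation":[0,0,0],"dp":[0,0,0],"claw":0.4},{"rotation":[0,0,0],"dp":[0,0,0],"claw":0.4},{"rotation":[0,0,0],"dp":[0,0,0],"claw":0.4}]'
python3 go.py .388 .276 .2004 180
```

```text
clock: 18.65
position: [0.3883, 0.274, 0.2114]
eef_rot: [-3.139, -0.001, 3.136]
wrist_force: [-0.4, -0.2, -1.0]
grip_width: 0.6
grasp_force: 47.3
clock: 18.95
position: [0.3889, 0.2758, 0.2144]
eef_rot: [3.14, 0.002, 3.137]
wrist_force: [-0.4, 0.6, -1.0]
grip_width: 0.596
grasp_force: 47.3
t 18.95 pos [0.3889 0.2758 0.2144] rot [1.799e+02 1.000e-01 1.797e+02] F [-0.4  0.6 -1. ] grip 0.596 47.3
dp units now: [0.02 0.   0.35] at target yaw: [0.02 0.   0.35] rot units: [ 0.0004  0.0005 -0.0014]
```

```bash
python3 -m inch '[{"rotation":[0,0,0],"dp":[0.02,0,0.18],"claw":0.4},{"rotation":[0,0,0],"dp":[0,0,0.1],"claw":0.4},{"rotation":[0,0,0],"dp":[0,0,0.05],"claw":0.4},{"rotation":[0,0,0],"dp":[0,0,0.02],"claw":0.4},{"rotation":[0,0,0],"dp":[0,0,0],"claw":0.4}]'
python3 -m inch '[{"rotation":[0,0,0],"dp":[0,0,0],"claw":0.4}]'
```

```text
clock: 19.45
position: [0.3874, 0.2758, 0.2003]
eef_rot: [-3.142, -0.001, 3.138]
wrist_force: [-7.6, -5.7, 20.6]
grip_width: 0.595
grasp_force: 49.2
clock: 19.55
position: [0.3873, 0.2758, 0.2004]
eef_rot: [3.142, -0.001, 3.138]
wrist_force: [-7.8, -6.5, 21.3]
grip_width: 0.596
grasp_force: 49.2
```

```bash
python3 -m inch '[{"rotation":[0,0,0],"dp":[0,0,-0.02],"claw":0.58},{"rotation":[0,0,0],"dp":[0,0,0],"claw":0.64},{"rotation":[0,0,0],"dp":[0,0,0],"claw":0.72},{"rotation":[0,0,0],"dp":[0,0,0],"claw":0.85},{"rotation":[0,0,0],"dp":[0,0,0],"claw":0.85}]'
python3 -m inch '[{"rotation":[0,0,0],"dp":[0,0,-0.3],"claw":0.85},{"rotation":[0,0,0],"dp":[0,0,-0.7],"claw":0.85},{"rotation":[0,0,0],"dp":[0,0,-0.9],"claw":0.85},{"rotation":[0,0,0],"dp":[0,0,-0.9],"claw":0.85},{"rotation":[0,0,0],"dp":[0,0,-0.6],"claw":0.85}]'
python3 go.py .495 -.006 .338 180; python3 - <<'E'
from h import *
cv2.imwrite("pics/s5.png",cv2.resize(cams.snapshot("scene")["pixels"][120:380,160:480,::-1],None,fx=2.2,fy=2.2))
E
```

```text
clock: 20.05
position: [0.3873, 0.2759, 0.1998]
eef_rot: [-3.141, -0.0, 3.138]
wrist_force: [0.1, 0.1, -0.9]
grip_width: 0.852
grasp_force: 0.0
clock: 20.55
position: [0.3876, 0.2759, 0.3394]
eef_rot: [3.139, 0.002, 3.138]
wrist_force: [0.4, -0.2, -0.0]
grip_width: 0.847
grasp_force: 0.0
t 20.55 pos [0.3876 0.2759 0.3394] rot [1.799e+02 1.000e-01 1.798e+02] F [ 0.4 -0.2 -0. ] grip 0.847 0.0
dp units now: [-2.71 -7.04  0.03] at target yaw: [-2.68 -7.05  0.03] rot units: [ 0.0007  0.0007 -0.0012]
```

View pics/s5.png

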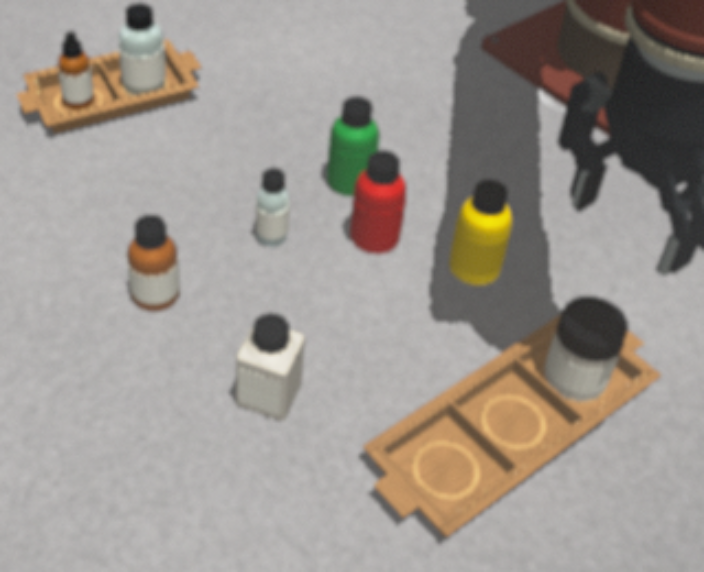

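The jar stands upright in the end cell at (588,350). The small bottle is at (272,210) and the square at (270,370), both undisturbed. Next is the small bottle.

```bash
python3 -m inch '[{"rotation":[0,0,0],"dp":[-0.45,-0.88,0],"claw":0.85},{"rotation":[0,0,0],"dp":[-0.45,-0.88,0],"claw":0.85},{"rotation":[0,0,0],"dp":[-0.45,-0.88,0],"claw":0.85},{"rotation":[0,0,0],"dp":[-0.45,-0.88,0],"claw":0.85},{"rotation":[0,0,0],"dp":[-0.45,-0.88,0],"claw":0.85}]'
python3 -m inch '[{"rotation":[0,0,0],"dp":[-0.44,-0.88,0],"claw":0.85},{"rotation":[0,0,0],"dp":[0,-0.88,0],"claw":0.85},{"rotation":[0,0,0],"dp":[0,-0.88,0],"claw":0.85},{"rotation":[0,0,0],"dp":[0,0,0],"claw":0.85},{"rotation":[0,0,0],"dp":[0,0,0],"claw":0.85}]'
python3 go.py .495 -.006 .193 180
```

```text
clock: 21.1
position: [0.4771, 0.098, 0.3367]
eef_rot: [3.141, 0.001, 3.138]
wrist_force: [1.0, 0.9, 0.6]
grip_width: 0.847
grasp_force: 0.0
clock: 21.6
position: [0.4938, -0.0067, 0.3364]
eef_rot: [3.141, 0.0, 3.136]
wrist_force: [0.7, 1.1, -0.0]
grip_width: 0.847
grasp_force: 0.0
t 21.6 pos [ 0.4938 -0.0067  0.3364] rot [180.    0.  179.7] F [ 0.7  1.1 -0. ] grip 0.847 0.0
dp units now: [-0.03  0.02  3.59] at target yaw: [-0.03  0.02  3.59] rot units: [ 0.0002  0.0001 -0.0017]
```

```bash
python3 -m inch '[{"rotation":[0,0,0],"dp":[-0.03,0,0.5],"claw":0.85},{"rotation":[0,0,0],"dp":[0,0,0.9],"claw":0.85},{"rotation":[0,0,0],"dp":[0,0,0.9],"claw":0.85},{"rotation":[0,0,0],"dp":[0,0,0.8],"claw":0.85},{"rotation":[0,0,0],"dp":[0,0,0.49],"claw":0.85}]'
python3 -m inch '[{"rotation":[0,0,0],"dp":[0,0,0],"claw":0.6},{"rotation":[0,0,0],"dp":[0,0,0],"claw":0.6},{"rotation":[0,0,0],"dp":[0,0,0],"claw":0.5}]'
python3 go.py .495 -.006 .193 180
```

```text
clock: 22.1
position: [0.4943, -0.0044, 0.1902]
eef_rot: [-3.142, -0.003, 3.14]
wrist_force: [-0.3, 0.4, -0.3]
grip_width: 0.849
grasp_force: 0.0
clock: 22.4
position: [0.4959, -0.0055, 0.1937]
eef_rot: [3.141, 0.002, 3.139]
wrist_force: [0.3, -0.9, 0.7]
grip_width: 0.498
grasp_force: 0.0
t 22.4 pos [ 0.4959 -0.0055  0.1937] rot [1.800e+02 1.000e-01 1.798e+02] F [ 0.3 -0.9  0.7] grip 0.498 0.0
dp units now: [ 0.02 -0.01  0.02] at target yaw: [ 0.02 -0.01  0.02] rot units: [ 0.0002  0.0006 -0.0008]
```

```bash
python3 -m inch '[{"rotation":[0,0,0],"dp":[0,0,0],"claw":0.45},{"rotation":[0,0,0],"dp":[0,0,0],"claw":0.41},{"rotation":[0,0,0],"dp":[0,0,0],"claw":0.38},{"rotation":[0,0,0],"dp":[0,0,0],"claw":0.35},{"rotation":[0,0,0],"dp":[0,0,0],"claw":0.32}]' 30
python3 -m inch '[{"rotation":[0,0,0],"dp":[0,0,0],"claw":0.15},{"rotation":[0,0,0],"dp":[0,0,0],"claw":0.15},{"rotation":[0,0,0],"dp":[0,0,0],"claw":0.15}]' 40
python3 -m inch '[{"rotation":[0,0,0],"dp":[0,0,-0.3],"claw":0.15},{"rotation":[0,0,0],"dp":[0,0,-0.7],"claw":0.15},{"rotation":[0,0,0],"dp":[0,0,-0.9],"claw":0.15},{"rotation":[0,0,0],"dp":[0,0,-0.9],"claw":0.15},{"rotation":[0,0,0],"dp":[0,0.3,-0.7],"claw":0.15}]'
python3 go.py .463 .2768 .335 180
```

```text
clock: 22.9
position: [0.4953, -0.0061, 0.1927]
eef_rot: [3.141, 0.0, 3.138]
wrist_force: [-1.1, -1.0, 5.5]
grip_width: 0.34
grasp_force: 29.3
clock: 23.2
position: [0.4953, -0.0062, 0.1928]
eef_rot: [3.141, 0.0, 3.138]
wrist_force: [-0.9, -0.3, 6.6]
grip_width: 0.335
grasp_force: 38.9
clock: 23.7
position: [0.4951, 0.0043, 0.3351]
eef_rot: [-3.141, 0.002, 3.135]
wrist_force: [0.6, 0.2, -1.0]
grip_width: 0.338
grasp_force: 39.5
t 23.7 pos [0.4951 0.0043 0.3351] rot [-1.800e+02  1.000e-01  1.796e+02] F [ 0.6  0.2 -1. ] grip 0.338 39.5
dp units now: [0.85 6.81 0.  ] at target yaw: [0.8  6.81 0.  ] rot units: [-0.      0.0006 -0.002 ]
```

```bash
python3 -m inch '[{"rotation":[0,0,0],"dp":[0.1,0.7,0],"claw":0.15},{"rotation":[0,0,0],"dp":[0.1,0.9,0],"claw":0.15},{"rotation":[0,0,0],"dp":[0.1,0.9,0],"claw":0.15},{"rotation":[0,0,0],"dp":[0.1,0.9,0],"claw":0.15},{"rotation":[0,0,0],"dp":[0.1,0.9,0],"claw":0.15}]'
python3 -m inch '[{"rotation":[0,0,0],"dp":[0.1,0.9,0],"claw":0.15},{"rotation":[0,0,0],"dp":[0.1,0.9,0],"claw":0.15},{"rotation":[0,0,0],"dp":[0.1,0.67,0],"claw":0.15},{"rotation":[0,0,0],"dp":[0,0,0],"claw":0.15},{"rotation":[0,0,0],"dp":[0,0,0],"claw":0.15}]'
python3 go.py .463 .2768 .1967 180
```

```text
clock: 24.2
position: [0.4753, 0.1792, 0.3331]
eef_rot: [3.141, 0.001, 3.138]
wrist_force: [-0.0, -0.7, -0.2]
grip_width: 0.338
grasp_force: 39.5
clock: 24.7
position: [0.4639, 0.277, 0.3326]
eef_rot: [-3.141, 0.0, 3.139]
wrist_force: [1.1, -0.8, -0.3]
grip_width: 0.333
grasp_force: 39.6
t 24.7 pos [0.4639 0.277  0.3326] rot [-180.     0.   179.9] F [ 1.1 -0.8 -0.3] grip 0.333 39.6
dp units now: [ 0.02 -0.    3.4 ] at target yaw: [ 0.02 -0.    3.4 ] rot units: [-0.0002  0.     -0.0008]
```

```bash
python3 -m inch '[{"rotation":[0,0,0],"dp":[0.02,0,0.4],"claw":0.15},{"rotation":[0,0,0],"dp":[0,0,0.8],"claw":0.15},{"rotation":[0,0,0],"dp":[0,0,0.8],"claw":0.15},{"rotation":[0,0,0],"dp":[0,0,0.7],"claw":0.15},{"rotation":[0,0,0],"dp":[0,0,0.35],"claw":0.15}]'
python3 -m inch '[{"rotation":[0,0,0],"dp":[0,0,0],"claw":0.15},{"rotation":[0,0,0],"dp":[0,0,0],"claw":0.15},{"rotation":[0,0,0],"dp":[0,0,0],"claw":0.15}]'
python3 go.py .463 .2768 .1967 180
```

```text
clock: 25.2
position: [0.463, 0.275, 0.2085]
eef_rot: [-3.139, -0.002, 3.136]
wrist_force: [-0.5, -0.3, -0.7]
grip_width: 0.337
grasp_force: 39.6
clock: 25.5
position: [0.464, 0.277, 0.2119]
eef_rot: [3.14, 0.002, 3.138]
wrist_force: [-0.5, 0.4, -0.3]
grip_width: 0.339
grasp_force: 39.6
t 25.5 pos [0.464  0.277  0.2119] rot [1.799e+02 1.000e-01 1.798e+02] F [-0.5  0.4 -0.3] grip 0.339 39.6
dp units now: [ 0.03 -0.01  0.38] at target yaw: [ 0.03 -0.    0.38] rot units: [ 0.0005  0.0006 -0.0012]
```

```bash
python3 -m inch '[{"rotation":[0,0,0],"dp":[0.02,0,0.18],"claw":0.15},{"rotation":[0,0,0],"dp":[0,0,0.11],"claw":0.15},{"rotation":[0,0,0],"dp":[0,0,0.06],"claw":0.15},{"rotation":[0,0,0],"dp":[0,0,0.03],"claw":0.15},{"rotation":[0,0,0],"dp":[0,0,0],"claw":0.15}]'
python3 -m inch '[{"rotation":[0,0,0],"dp":[0,0,0],"claw":0.15}]'
```

```text
clock: 26.0
position: [0.4626, 0.2768, 0.1967]
eef_rot: [3.141, -0.001, 3.138]
wrist_force: [-8.3, -3.5, 23.2]
grip_width: 0.337
grasp_force: 41.9
clock: 26.1
position: [0.4626, 0.2768, 0.1967]
eef_rot: [3.141, -0.001, 3.138]
wrist_force: [-9.1, -4.7, 22.0]
grip_width: 0.334
grasp_force: 41.9
```

```bash
python3 -m inch '[{"rotation":[0,0,0],"dp":[0,0,-0.02],"claw":0.33},{"rotation":[0,0,0],"dp":[0,0,0],"claw":0.38},{"rotation":[0,0,0],"dp":[0,0,0],"claw":0.45},{"rotation":[0,0,0],"dp":[0,0,0],"claw":0.6},{"rotation":[0,0,0],"dp":[0,0,0],"claw":0.6}]'
python3 -m inch '[{"rotation":[0,0,0],"dp":[0,0,-0.3],"claw":0.6},{"rotation":[0,0,0],"dp":[0,0,-0.7],"claw":0.6},{"rotation":[0,0,0],"dp":[0,0,-0.9],"claw":0.6},{"rotation":[0,0,0],"dp":[0,0,-0.9],"claw":0.8},{"rotation":[0,0,0],"dp":[0,0,-0.6],"claw":1}]'
python3 -m inch '[{"rotation":[0,0,-0.039],"dp":[0,0,0],"claw":1},{"rotation":[0,0,-0.039],"dp":[0,0,0],"claw":1},{"rotation":[0,0,-0.039],"dp":[0,0,0],"claw":1},{"rotation":[0,0,-0.039],"dp":[0,0,0],"claw":1},{"rotation":[0,0,-0.039],"dp":[0,0,0],"claw":1}]'
python3 go.py .6055 .1375 .335 215; python3 - <<'E'
from h import *
t=cams.snapshot("top")
cv2.imwrite("pics/t6.png",cv2.resize(t["pixels"][120:200,150:240,::-1],None,fx=6,fy=6,interpolation=2))
cv2.imwrite("pics/s6.png",cv2.resize(cams.snapshot("scene")["pixels"][120:380,160:480,::-1],None,fx=2.2,fy=2.2))
E
```

```text
clock: 26.6
position: [0.4625, 0.2768, 0.1957]
eef_rot: [-3.141, -0.0, 3.138]
wrist_force: [0.4, 0.7, 0.1]
grip_width: 0.603
grasp_force: 0.0
clock: 27.1
position: [0.4629, 0.2768, 0.3355]
eef_rot: [3.14, 0.003, 3.138]
wrist_force: [0.4, 0.7, -0.4]
grip_width: 0.915
grasp_force: 0.0
clock: 27.6
position: [0.4625, 0.2767, 0.3329]
eef_rot: [-3.142, 0.001, -2.528]
wrist_force: [0.2, -0.7, 1.1]
grip_width: 1.003
grasp_force: 0.0
t 27.6 pos [0.4625 0.2767 0.3329] rot [-180.     0.  -144.8] F [ 0.2 -0.7  1.1] grip 1.003 0.0
dp units now: [-0.92 -4.9  -0.05] at target yaw: [-0.93 -4.9  -0.05] rot units: [-0.      0.0002  0.001 ]
```

View pics/t6.png

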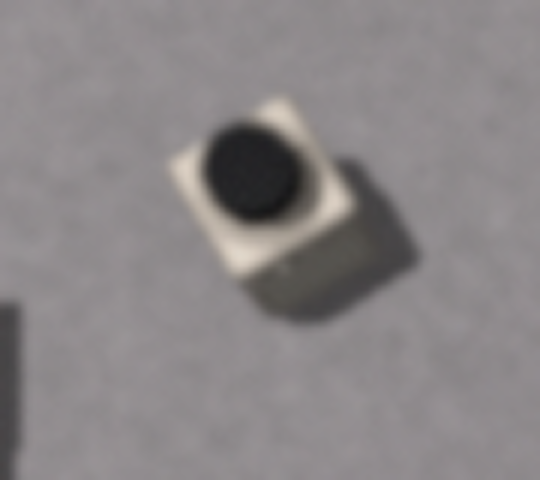

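View pics/s6.png

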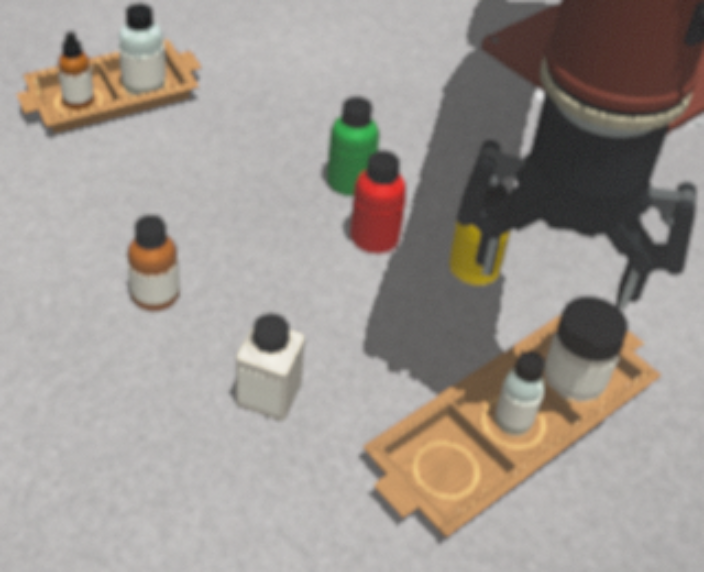

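The small bottle stands upright in the middle cell at (520,395). In the close top crop the square's corners are at (168,165), (282,97), (355,208) and (240,278), which gives a face angle of about 32°. I'll turn back about 2° and go to it.

```bash
python3 -m inch '[{"rotation":[0,0,0],"dp":[-0.18,-0.95,0],"claw":1},{"rotation":[0,0,0],"dp":[-0.18,-0.98,0],"claw":1},{"rotation":[0,0,0],"dp":[-0.19,-0.98,0],"claw":1},{"rotation":[0,0,0],"dp":[-0.19,-0.98,0],"claw":1},{"rotation":[0,0,0],"dp":[-0.19,-0.98,0],"claw":1}]'
python3 -m inch '[{"rotation":[0,0,0.013],"dp":[0,0,0],"claw":1},{"rotation":[0,0,0],"dp":[0,0,0],"claw":1},{"rotation":[0,0,0],"dp":[0,0,0],"claw":1}]'
python3 go.py .6055 .1375 .197 212.7
```

```text
clock: 28.2
position: [0.6055, 0.1372, 0.3326]
eef_rot: [-3.141, 0.001, -2.536]
wrist_force: [0.3, 1.0, 0.0]
grip_width: 0.997
grasp_force: 0.0
clock: 28.5
position: [0.6041, 0.1391, 0.3321]
eef_rot: [3.141, -0.0, -2.573]
wrist_force: [0.6, 0.6, 0.5]
grip_width: 0.995
grasp_force: 0.0
t 28.5 pos [0.6041 0.1391 0.3321] rot [ 180.    -0.  -147.4] F [0.6 0.6 0.5] grip 0.995 0.0
dp units now: [-0.01 -0.05  3.38] at target yaw: [-0.01 -0.05  3.38] rot units: [ 0.0002 -0.     -0.0008]
```

```bash
python3 -m inch '[{"rotation":[0,0,0],"dp":[0,-0.05,0.5],"claw":1},{"rotation":[0,0,0],"dp":[0,0,0.9],"claw":1},{"rotation":[0,0,0],"dp":[0,0,0.9],"claw":1},{"rotation":[0,0,0],"dp":[0,0,0.7],"claw":1},{"rotation":[0,0,0],"dp":[0,0,0.38],"claw":1}]'
python3 -m inch '[{"rotation":[0,0,0],"dp":[0,0,0],"claw":0.8},{"rotation":[0,0,0],"dp":[0,0,0],"claw":0.65},{"rotation":[0,0,0],"dp":[0,0,0],"claw":0.58},{"rotation":[0,0,0],"dp":[0,0,0],"claw":0.54},{"rotation":[0,0,0],"dp":[0,0,0],"claw":0.5}]' 30
python3 -m inch '[{"rotation":[0,0,0],"dp":[0,0,0],"claw":0.3},{"rotation":[0,0,0],"dp":[0,0,0],"claw":0.3},{"rotation":[0,0,0],"dp":[0,0,0],"claw":0.3}]' 45
python3 go.py .538 .2772 .335 180
```

```text
clock: 29.0
position: [0.6041, 0.1379, 0.1945]
eef_rot: [3.14, -0.003, -2.572]
wrist_force: [-1.2, -0.3, 0.0]
grip_width: 0.996
grasp_force: 0.0
clock: 29.5
position: [0.6061, 0.1371, 0.1983]
eef_rot: [-3.142, 0.002, -2.573]
wrist_force: [-1.6, 1.8, 8.5]
grip_width: 0.506
grasp_force: 31.9
clock: 29.8
position: [0.6061, 0.1371, 0.1983]
eef_rot: [3.142, 0.002, -2.573]
wrist_force: [-1.6, 0.2, 8.7]
grip_width: 0.511
grasp_force: 45.4
t 29.8 pos [0.6061 0.1371 0.1983] rot [ 1.800e+02  1.000e-01 -1.474e+02] F [-1.6  0.2  8.7] grip 0.511 45.4
dp units now: [-0.46  3.87 -3.42] at target yaw: [ 1.7   3.5  -3.42] rot units: [0.0002 0.0007 0.1809]
```

```bash
python3 -m inch '[{"rotation":[0,0,0],"dp":[0,0,-0.3],"claw":0.3},{"rotation":[0,0,0],"dp":[0,0,-0.7],"claw":0.3},{"rotation":[0,0,0],"dp":[0,0,-0.9],"claw":0.3},{"rotation":[0,0,0],"dp":[0,0,-0.9],"claw":0.3},{"rotation":[0,0,0],"dp":[0,0,-0.6],"claw":0.3}]'
python3 -m inch '[{"rotation":[0,0,0],"dp":[-0.1,0.5,0],"claw":0.3},{"rotation":[0,0,0],"dp":[-0.1,0.9,0],"claw":0.3},{"rotation":[0,0,0],"dp":[-0.1,0.9,0],"claw":0.3},{"rotation":[0,0,0],"dp":[-0.1,0.9,0],"claw":0.3},{"rotation":[0,0,0],"dp":[-0.06,0.67,0],"claw":0.3}]'
python3 -m inch '[{"rotation":[0,0,0.036],"dp":[0,0,0],"claw":0.3},{"rotation":[0,0,0.036],"dp":[0,0,0],"claw":0.3},{"rotation":[0,0,0.036],"dp":[0,0,0],"claw":0.3},{"rotation":[0,0,0.036],"dp":[0,0,0],"claw":0.3},{"rotation":[0,0,0.036],"dp":[0,0,0],"claw":0.3}]'
python3 -m inch '[{"rotation":[0,0,0],"dp":[0,0,0],"claw":0.3},{"rotation":[0,0,0],"dp":[0,0,0],"claw":0.3}]'
python3 go.py .538 .2772 .2023 180
```

```text
clock: 30.3
position: [0.6059, 0.1362, 0.3363]
eef_rot: [-3.141, 0.003, -2.574]
wrist_force: [-0.1, 0.5, -0.8]
grip_width: 0.512
grasp_force: 46.2
clock: 30.8
position: [0.5364, 0.2791, 0.3335]
eef_rot: [3.141, 0.0, -2.572]
wrist_force: [0.5, 0.4, -0.8]
grip_width: 0.505
grasp_force: 46.2
clock: 31.3
position: [0.5377, 0.2767, 0.3335]
eef_rot: [-3.142, 0.0, 3.139]
wrist_force: [-0.1, -0.1, -1.7]
grip_width: 0.51
grasp_force: 46.2
clock: 31.5
position: [0.5377, 0.277, 0.3332]
eef_rot: [3.142, 0.0, -3.136]
wrist_force: [0.6, -0.2, -0.7]
grip_width: 0.506
grasp_force: 46.2
t 31.5 pos [0.5377 0.277  0.3332] rot [ 180.     0.  -179.7] F [ 0.6 -0.2 -0.7] grip 0.506 46.2
dp units now: [-0.01  0.01  3.27] at target yaw: [-0.01  0.01  3.27] rot units: [0.     0.0001 0.0019]
```

```bash
python3 -m inch '[{"rotation":[0,0,0],"dp":[0,0,0.4],"claw":0.3},{"rotation":[0,0,0],"dp":[0,0,0.8],"claw":0.3},{"rotation":[0,0,0],"dp":[0,0,0.8],"claw":0.3},{"rotation":[0,0,0],"dp":[0,0,0.6],"claw":0.3},{"rotation":[0,0,0],"dp":[0,0,0.3],"claw":0.3}]'
python3 -m inch '[{"rotation":[0,0,0],"dp":[0,0,0],"claw":0.3},{"rotation":[0,0,0],"dp":[0,0,0],"claw":0.3},{"rotation":[0,0,0],"dp":[0,0,0],"claw":0.3}]'
python3 go.py .538 .2772 .2023 180
```

```text
clock: 32.0
position: [0.537, 0.2767, 0.2146]
eef_rot: [-3.14, -0.002, -3.136]
wrist_force: [0.3, 0.4, -0.6]
grip_width: 0.511
grasp_force: 46.2
clock: 32.3
position: [0.5384, 0.2773, 0.2183]
eef_rot: [3.14, 0.002, -3.138]
wrist_force: [0.5, 0.0, -1.8]
grip_width: 0.511
grasp_force: 46.2
t 32.3 pos [0.5384 0.2773 0.2183] rot [ 1.799e+02  1.000e-01 -1.798e+02] F [ 0.5  0.  -1.8] grip 0.511 46.2
dp units now: [ 0.01 -0.    0.4 ] at target yaw: [ 0.01 -0.    0.4 ] rot units: [0.0004 0.0006 0.001 ]
```

```bash
python3 -m inch '[{"rotation":[0,0,0],"dp":[0,0,0.18],"claw":0.3},{"rotation":[0,0,0],"dp":[0,0,0.12],"claw":0.3},{"rotation":[0,0,0],"dp":[0,0,0.06],"claw":0.3},{"rotation":[0,0,0],"dp":[0,0,0.03],"claw":0.3},{"rotation":[0,0,0],"dp":[0,0,0],"claw":0.3}]'
python3 -m inch '[{"rotation":[0,0,0],"dp":[0,0,0],"claw":0.3}]'
```

```text
clock: 32.8
position: [0.5377, 0.277, 0.2023]
eef_rot: [3.141, -0.001, -3.139]
wrist_force: [-6.7, -3.5, 15.3]
grip_width: 0.509
grasp_force: 47.9
clock: 32.9
position: [0.5377, 0.277, 0.2024]
eef_rot: [3.141, -0.001, -3.139]
wrist_force: [-7.1, -3.9, 15.3]
grip_width: 0.512
grasp_force: 47.9
```

```bash
python3 -m inch '[{"rotation":[0,0,0],"dp":[0,0,-0.02],"claw":0.5},{"rotation":[0,0,0],"dp":[0,0,0],"claw":0.56},{"rotation":[0,0,0],"dp":[0,0,0],"claw":0.65},{"rotation":[0,0,0],"dp":[0,0,0],"claw":0.8},{"rotation":[0,0,0],"dp":[0,0,0],"claw":0.8}]'
python3 -m inch '[{"rotation":[0,0,0],"dp":[0,0,-0.3],"claw":0.8},{"rotation":[0,0,0],"dp":[0,0,-0.7],"claw":0.8},{"rotation":[0,0,0],"dp":[0,0,-0.9],"claw":0.8},{"rotation":[0,0,0],"dp":[0,0,-0.9],"claw":0.8},{"rotation":[0,0,0],"dp":[0,0,-0.9],"claw":0.8}]'
python3 -m inch '[{"rotation":[0,0,0],"dp":[0,0.5,-0.5],"claw":0.8},{"rotation":[0,0,0],"dp":[0,0.8,0],"claw":0.8},{"rotation":[0,0,0],"dp":[0,0.8,0],"claw":0.8},{"rotation":[0,0,0],"dp":[0,0.5,0],"claw":0.8},{"rotation":[0,0,0],"dp":[0,0,0],"claw":0.8}]'
python3 - <<'E'
from h import *
cv2.imwrite("pics/s7.png",cams.snapshot("scene")["pixels"][:,:,::-1])
E
```

```text
clock: 33.4
position: [0.5378, 0.2771, 0.2018]
eef_rot: [-3.141, -0.0, -3.139]
wrist_force: [-0.1, 0.3, 0.7]
grip_width: 0.8
grasp_force: 0.0
clock: 33.9
position: [0.5376, 0.2768, 0.3523]
eef_rot: [3.141, 0.001, -3.139]
wrist_force: [0.9, 0.4, 0.3]
grip_width: 0.8
grasp_force: 0.0
clock: 34.4
position: [0.5361, 0.3847, 0.3702]
eef_rot: [3.14, -0.0, -3.134]
wrist_force: [0.2, 0.5, -0.6]
grip_width: 0.799
grasp_force: 0.0
```

View pics/s7.png

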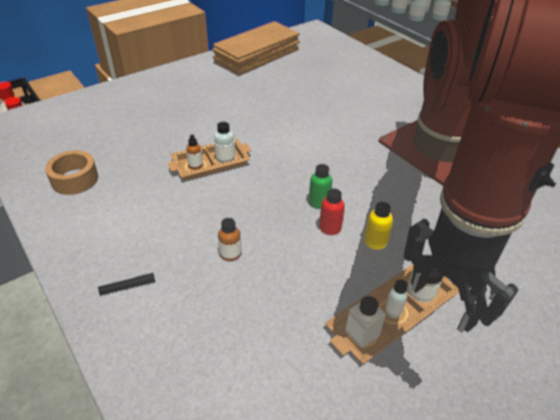

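All five are in place and upright: dropper (195,153) and tall (224,143) in the two-cell tray; square (366,322), small (397,300) and jar (425,288, half behind the gripper) in the three-cell tray. The amber bottle is untouched at (229,240), and the gripper is clear of everything.

```bash
python3 -m inch '[{"rotation":[0,0,0],"dp":[0,0,0],"claw":0.8},{"rotation":[0,0,0],"dp":[0,0,0],"claw":0.8}]' | head -1; python3 -c "
from cell import workorder
print(workorder.sign_off())"
```

```text
clock: 34.65
the job is handed in; nothing more can be done
None
```

Both kits are made up and the job is handed in at about 35 s: all five items were set down upright in their cells, and the amber screw-cap bottle and the coloured look-alikes were left where they stood.

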